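# Stack the bead tower on the craft table

## Task

Put the bead tower together on the round dark wooden stand, one piece at a time from the bottom up: the black canister first, the purple one on it, the lime one on that, and last the wooden cap with the brass knob on top. Each piece must sit upright with its foot fully down inside the rim of the piece below; do not tip any of them over, and leave the blue thread spool, the glue bottle and the red screwdriver where they are.

Things in the scene. Friction and masses are not known exactly. Their poses are not given: they have to be found in the camera images.
- stand_seat (a point): Round dark brown wooden stand, fixed: disc 80 mm diameter, 10 mm thick; on it a rim 4 mm high, 53 mm inside and 68 mm outside diameter, round a cork-coloured floor. This point: centre of that floor, 10 mm above the table; z up. The black canister's foot goes inside the rim, on the floor (6 mm play all round).
- black_mid (a point): Black bead canister, loose, 105-210 g, upright: round, 58 mm diameter, 50 mm tall, pale bead band round its side. It goes lowest. Foot below: 41 mm diameter, 6 mm tall. On top a rim 4 mm high, 53 mm inside diameter, round a flat floor 46 mm above the foot's underside (the next piece's seat). Side straight from 6 to 50 mm up. This point: on its axis, half-way up, 25 mm above the underside; z along the axis, up.
- purple_mid (a point): Purple bead canister, loose, 105-210 g, upright: round, 58 mm diameter, 50 mm tall, pale bead band round its side. It goes on the black one. Foot below: 41 mm diameter, 6 mm tall. On top a rim 4 mm high, 53 mm inside diameter, round a flat floor 46 mm above the foot's underside (the next piece's seat). Side straight from 6 to 50 mm up. This point: on its axis, half-way up, 25 mm above the underside; z along the axis, up.
- lime_mid (a point): Lime (bright yellow-green) bead canister, loose, 105-210 g, upright: round, 58 mm diameter, 50 mm tall, pale bead band round its side. It goes on the purple one. Foot below: 41 mm diameter, 6 mm tall. On top a rim 4 mm high, 53 mm inside diameter, round a flat floor 46 mm above the foot's underside (the next piece's seat). Side straight from 6 to 50 mm up. This point: on its axis, half-way up, 25 mm above the underside; z along the axis, up.
- cap_knob (a point): Cap, loose, 56-112 g: pale wooden disc, 58 mm diameter, foot below 41 mm diameter, 6 mm tall; disc's top face 14 mm above the foot's underside. Round brass knob in its middle, 20 mm diameter, from 14 to 42 mm above the underside. This point: on the knob's axis, 34 mm above the underside, 20 mm above the disc; z along the axis, up. Its foot goes inside the lime canister's rim.
- spool_mid (a point): Bystander: spool of blue thread with white flanges, loose, upright, 42 mm in diameter and 38 mm tall; this point is its centre, 19 mm up. Leave it alone.
- glue_mid (a point): Bystander: white glue bottle with an orange cap, loose, upright, 38 mm in diameter and 85 mm tall; this point is half-way up, 42.5 mm. Leave it alone.
- screwdriver: Bystander: screwdriver with a red handle, loose, 160 mm long, lying on the far side of the work; its x axis runs along it to the tip. Leave it alone.
Mind the look-alikes: they are no part of the job. Several things look just like the part that bears cap_knob: the one meant starts farthest from the robot's base.

How it is judged:
On the way, in this order (a step that is already met when the one before it is completed fails the run):
1. the black canister is seated on the stand (horizontal distance between black_mid and stand_seat below 0.008 m and z of black_mid in the frame of stand_seat between 0.0225 and 0.0275 m and angle between black_mid's own z axis and vertical below 0.06 rad), for 0.2 s.
2. the purple canister is seated on the black one (all of step 1 and horizontal distance between purple_mid and black_mid below 0.008 m and z of purple_mid in the frame of black_mid between 0.0435 and 0.0485 m and angle between purple_mid's own z axis and vertical below 0.06 rad), for 0.2 s.
3. the lime canister is seated on the purple one (all of step 2 and horizontal distance between lime_mid and purple_mid below 0.008 m and z of lime_mid in the frame of purple_mid between 0.0435 and 0.0485 m and angle between lime_mid's own z axis and vertical below 0.06 rad), for 0.2 s.
4. the cap is seated on the lime canister (all of step 3 and horizontal distance between cap_knob and lime_mid below 0.008 m and z of cap_knob in the frame of lime_mid between 0.0525 and 0.0575 m and angle between cap_knob's own z axis and vertical below 0.06 rad), for 0.2 s.
At the end, for the whole second after the job is handed in: From the bottom up: black canister on the stand, purple on black, lime on purple, cap on lime; each within 8 mm of the axis of the piece below, within 2.5 mm of its fully seated height, within 0.06 rad of upright, and at rest (below 20 mm/s) (all of step 4 and linear speed of each of black, purple, lime, cap below 0.02 m/s); the robot touches nothing.
It fails at once if a canister or the cap is tipped over (more than 0.7 rad) (angle between any of black_mid, purple_mid, lime_mid, cap_knob's own z axis and vertical above 0.7 rad).
It fails at once if the spool, the glue bottle or the screwdriver is moved more than 20 mm (distance of any of spool_mid, glue_mid, screwdriver from where it was at the start of the episode above 0.02 m).
It also fails if it takes over 109 s, if anything falls off the work surface, if the arm or the gripper's body presses on something with over 40 N, if the wrist force passes 120 N, or if a joint passes its speed limit or range.

## Robot

A 6-joint arm with a two-finger parallel gripper is mounted at the origin on the work surface. World frame = base frame: x ahead of the robot, y to its left, z up, the work surface at z = 0. Lengths are in m, angles in rad, forces in N, time in s.
With the tool pointing down it reaches from about 0.3 to 0.875 m from the base axis. Payload 6.4 kg.
Tool frame: the origin (TCP) lies at the very end of the fingers, on their centre line; the grasp point (between the pads) lies 19 mm behind it; z points along the fingers, y is the line along which they close (so a half turn about z gives the same grasp; the last joint's range is limited). The gripper opens to 85 mm and grips with 20 to 120 N. Pads are 22 mm wide; open, the fingers measure 114 mm over their backs; the gripper's body (76 mm by 85 mm) begins 54 mm behind the grasp point. The pads swing forward as they close: fully open they stand 13 mm farther back than shut.
Start: joints at [0.977, 0.181, 1.607, -0, 1.354, -0.206], TCP at [0.217, 0.532, 0.231] pointing down, gripper open.
Joint ranges: [-2.99, 2.99], [-0.89, 2.07], [0.3, 2.58], [-1.14, 4.28], [0, 2.63], [-3.12, 3.12]. Speed limits (rad/s): [2.57, 2.57, 3.01, 3.14, 3.14, 3.14].

## Interface

Orientations are given as [roll, pitch, yaw] about the fixed x, y, z axes, in that order (R = Rz(yaw) Ry(pitch) Rx(roll)).
In Python, from station import get_state, grab_frame, camera_model, job gives the robot as it stands.
- The arm moves only by the shell command python3 -m pendant 'ROWS'. ROWS is text: rows parted by semicolons, each of 7 numbers parted by spaces: the shift along the tool's x, y, z in mm, then the turn, a rotation vector about the tool's x, y, z in degrees, then the opening, from 0 (shut) to 1 (fully open). A call has exactly 10 rows; each row shifts and turns the commanded pose from where the row before left it, along the tool's axes as they then stand; what a row does not reach is not made up. A row lasts 1/10 s, in which the tool goes at most 50 mm and 8.59 degrees, less where a joint would pass 70% of its speed; a pose out of reach is approached as far as the arm can. A call with a gripper value outside its range is refused whole. The fingers move at their own pace and stop on an object; the grip force is fixed at half the most. Time passes only in rows, so rows that do not move let the fingers close, or fill a call up. It gives the time, the measured TCP pose, the force, the opening and the grip force at its end, in the units of the state.
- get_state(): the state, without advancing time (a new reading comes with each control period).
- grab_frame(name): name is "scene" or "top" or "wrist"; returns (picture, depth): 480x640x3 uint8, blue, green, red; 480x640 float32, m along the optical axis (not along the pixel's ray), 0 where there is no reading.
- camera_model(name): a dict with "fx", "fy", "cx", "cy" (pixels), "pose" (4x4, takes a point from camera to world coordinates); the wrist camera has in their place "T_tool_cam" (4x4, takes a point from camera to tool coordinates, whose origin is the TCP and whose axes are the flange's). Camera axes: x right, y up, looking along -z (the intrinsics and any distortion apply to the point x, -y, -z); pixel columns grow to the right and rows downward; lengths in m; the calibration is good to about 2 mm. A picture is of the moment at which its call begins: read the wrist's pose just before it. camera_model takes no time and is no camera call.
- job.job_done(): hands the job in; it is judged then, once.
The state is a dict: "time": time; "joints": joint angles; "dq": joint speeds; "tau": joint torques, N m; "tool_pos": TCP position; "ee_rot": TCP orientation; "force": force on the tool from outside, world axes, zero at the start; "torque": the same for the moment, N m; "grip_width": opening from 0.0 (shut) to 1.0 (fully open); "gripper_force": force on a finger pad.
Only numpy, scipy, OpenCV 4.12 (cv2) and the standard library are available. Lean on these libraries where they do the work, as an engineer would, in place of code of your own. Each camera call takes 0.05 s, during which the arm holds its last target. There are 200 camera calls.

## Working session

There is one attempt and no reset: what is moved stays moved. The work goes in short steps, Python scripts to look and compute and a shell command to move; the robot and the scene stay as the last step left them, time stands still between calls to the robot, and variables do not carry over. Pictures are saved under pics/ and viewed, at most 14 in all, crops included, and the job is handed in when it is done.

```bash
mkdir -p pics; ls; cat > h.py <<'E'
import numpy as np, cv2
from station import get_state, grab_frame, camera_model, job
from scipy.spatial.transform import Rotation as R
def shot(name,fn=None):
    s=get_state(); im,d=grab_frame(name); m=camera_model(name)
    if name=="wrist":
        T=np.eye(4);T[:3,:3]=R.from_euler('xyz',s['ee_rot']).as_matrix();T[:3,3]=s['tool_pos'];P=T@np.array(m['T_tool_cam'])
    else: P=np.array(m['pose'])
    v,u=np.mgrid[0:480,0:640]
    X=np.stack([(u-m['cx'])/m['fx']*d,-(v-m['cy'])/m['fy']*d,-d,np.ones_like(d)],-1)@P.T
    X=X[...,:3]; X[d==0]=np.nan
    if fn: cv2.imwrite('pics/'+fn,im)
    return im,d,X,m,P
E
python3 - <<'E'
from h import *
for n in("top","scene"):
    im,d,X,m,P=shot(n,n+"0.png"); np.savez(n+"0.npz",im=im,d=d,X=X); print({k:v for k,v in m.items()})
print(get_state()); print(camera_model("wrist"))
E
```

```text
pics
{'fx': 524.6932765839101, 'fy': 524.6932765839101, 'cx': 313.0609348679642, 'cy': 237.05340159790865, 'pose': array([[ 0.00295366,  0.99607564, -0.0884568 ,  0.45977497],
       [-0.99989493,  0.00419713,  0.01387468,  0.01453978],
       [ 0.01419149,  0.08840652,  0.99598338,  1.22265657],
       [ 0.        ,  0.        ,  0.        ,  1.        ]])}
{'fx': 434.30400981399185, 'fy': 434.30400981399185, 'cx': 322.4219964684227, 'cy': 232.14478255544225, 'pose': array([[ 0.43613581, -0.77115448,  0.46379556,  0.99700627],
       [ 0.89977226,  0.38170884, -0.21144321, -0.20699052],
       [-0.01397949,  0.50952833,  0.86034031,  0.87377919],
       [ 0.        ,  0.        ,  0.        ,  1.        ]])}
{'time': 0.1, 'joints': array([ 9.76702868e-01,  1.81487380e-01,  1.60789916e+00, -1.72707991e-05,
        1.35377914e+00, -2.06304761e-01]), 'dq': array([ 0.00133023, -0.00281427, -0.00253669,  0.00037284,  0.00179625,
       -0.00049678]), 'tau': array([ 3.77252545e-04, -4.45873654e+01, -3.52238703e+01, -3.72391369e-04,
        4.01185127e-03, -1.92421362e-05]), 'tool_pos': array([0.21714408, 0.53189512, 0.23046691]), 'ee_rot': array([-3.14004953e+00, -3.05722904e-04,  2.75380745e+00]), 'force': array([-0.11410292,  0.39114593, -0.49787838]), 'torque': array([-3.71746235e-05,  2.45610847e-02, -2.22229472e-02]), 'gripper_force': 0.0, 'grip_width': 1.0012123591372684}
{'fx': 354.61852251876, 'fy': 354.61852251876, 'cx': 314.85433631888384, 'cy': 232.69203645598662, 'T_tool_cam': array([[ 1.23826845e-03,  9.51223822e-01,  3.08499121e-01,
         7.91699766e-02],
       [ 9.99999185e-01, -1.27403187e-03, -8.55042350e-05,
        -7.13179041e-05],
       [ 3.11704046e-04,  3.08498976e-01, -9.51224624e-01,
        -1.42022867e-01],
       [ 0.00000000e+00,  0.00000000e+00,  0.00000000e+00,
         1.00000000e+00]])}
```

View pics/top0.png

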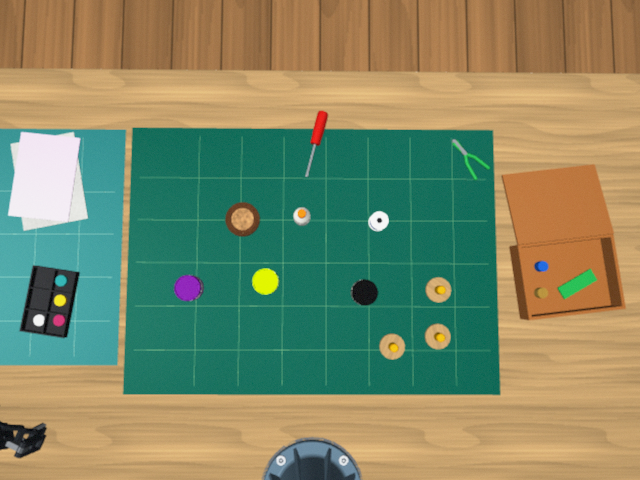

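View pics/scene0.png

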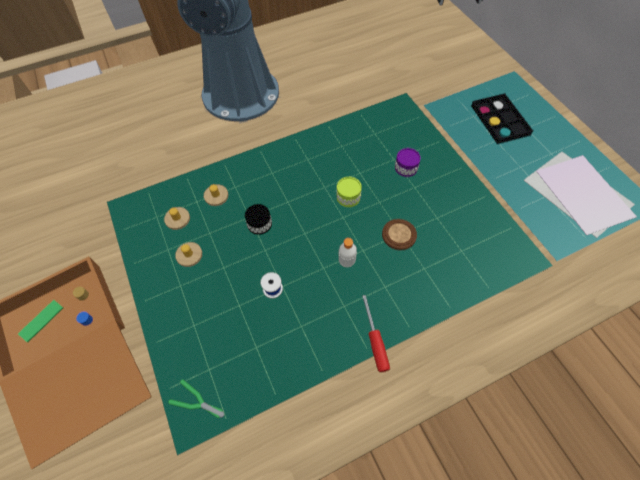

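Top view: the stand is at (242,219), purple at (188,288), lime at (265,281), black at (364,292), the glue bottle at (302,216), the spool at (378,221) and the screwdriver at (317,140). Three caps could be the one meant: (438,290), (438,337) and (392,347). The base is near (313,470), so the farthest is (438,290). I'll measure them all and take a close crop.

```bash
python3 - <<'E'
from h import *
a=np.load("top0.npz");X=a['X'];im=a['im']
print("table z",np.nanmedian(X[355:390,220:260,2]))
def c(n,u,v,lo,hi,r=24):
    x=X[v-r:v+r,u-r:u+r].reshape(-1,3); x=x[(x[:,2]>lo)&(x[:,2]<hi)]
    (cx,cy),rad=cv2.minEnclosingCircle((x[:,:2]*1000).astype(np.float32)); 
    print(n,len(x),"med",np.median(x,0).round(4),"circ",round(cx),round(cy),"r",round(rad,1),"dist",round(np.hypot(cx,cy)))
c("stand",242,219,.006,.02);c("purple",188,288,.04,.06);c("lime",265,281,.04,.06);c("black",364,292,.04,.06)
c("glue",302,216,.02,.1);c("spool",378,221,.03,.05)
for k in((438,290),(438,337),(392,347)): c("cap",*k,.008,.02); c(" knob",*k,.034,.06)
cv2.imwrite("pics/crop.png",cv2.resize(im[250:370,350:470],(600,600),interpolation=2))
E
```

```text
table z -0.0006523026903957341
stand 865 med [0.6087 0.1609 0.0101] circ 621 159 r 53.2 dist 641
purple 532 med [0.4493 0.2775 0.0453] circ 449 278 r 29.1 dist 528
lime 529 med [0.4653 0.1051 0.0455] circ 464 105 r 29.0 dist 476
black 517 med [ 0.4415 -0.1183  0.0458] circ 440 -118 r 29.0 dist 456
glue 244 med [0.6086 0.0231 0.0577] circ 612 24 r 19.1 dist 613
spool 264 med [ 0.6028 -0.1525  0.0374] circ 604 -153 r 21.1 dist 623
cap 424 med [ 0.4461 -0.2885  0.0132] circ 446 -292 r 29.3 dist 533
 knob 67 med [ 0.4464 -0.2901  0.04  ] circ 446 -291 r 9.9 dist 533
cap 429 med [ 0.3416 -0.2854  0.0135] circ 340 -288 r 29.5 dist 445
 knob 67 med [ 0.34   -0.2876  0.0412] circ 340 -288 r 10.4 dist 446
cap 432 med [ 0.3189 -0.1809  0.0135] circ 318 -184 r 29.2 dist 367
 knob 67 med [ 0.3179 -0.1826  0.0412] circ 318 -183 r 9.8 dist 367
```

View pics/crop.png

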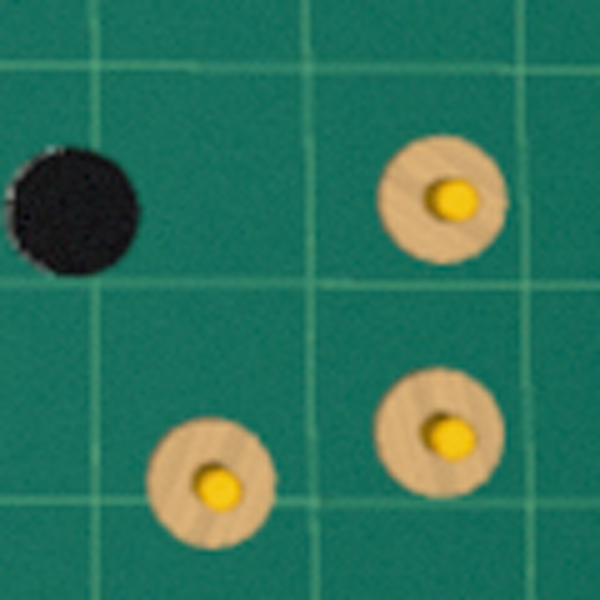

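The crop shows the chosen cap at crop (440,200), which is top-image (438,290). It is at (0.446,-0.291), 533 mm from the base, against 445 and 367 mm for the other two. Next I go above the stand for a close look, keeping the yaw constant.

```bash
cat > to.py <<'E'
import sys
from h import *
s=get_state(); t=np.array(list(map(float,sys.argv[1:4])))
print("t",round(s['time'],2),"pos",s['tool_pos'].round(4),"rot",s['ee_rot'].round(3),"tool shift mm",(R.from_euler('xyz',s['ee_rot']).inv().apply(t-s['tool_pos'])*1000).round(1))
E
cat > look.py <<'E'
# look.py x y zlo zhi name : wrist camera, circle round points within height band near x,y
import sys
from h import *
x,y,lo,hi=map(float,sys.argv[1:5])
im,d,X,m,P=shot("wrist",sys.argv[5]+".png")
k=(X[...,2]>lo)&(X[...,2]<hi)&(np.hypot(X[...,0]-x,X[...,1]-y)<.055)
n,l,st,c=cv2.connectedComponentsWithStats(k.astype(np.uint8)); k=l==1+np.argmax(st[1:,4])
(cx,cy),r=cv2.minEnclosingCircle((X[k][:,:2]*1000).astype(np.float32)); v,u=np.nonzero(k)
print("circle",round(cx,1),round(cy,1),"r",round(r,1),"zmed",np.median(X[k][:,2]).round(4),"n",k.sum(),"px",u.mean().round(),v.mean().round(),"u",u.min(),u.max(),"v",v.min(),v.max())
E
python3 to.py .61 .16 .16
```

```text
t 0.1 pos [0.2171 0.5319 0.2305] rot [-3.14  -0.     2.754] tool shift mm [-504.3 -195.6   70.6]
```

```bash
python3 -m pendant '-42 -16 4 0 0 0 1;-42 -16 4 0 0 0 1;-42 -16 4 0 0 0 1;-42 -16 4 0 0 0 1;-42 -16 4 0 0 0 1;-42 -16 4 0 0 0 1;-42 -16 4 0 0 0 1;-42 -16 4 0 0 0 1;-42 -16 4 0 0 0 1;-42 -16 4 0 0 0 1'
python3 -m pendant '-42 -17 10 0 0 0 1;-42 -17 20 0 0 0 1;0 0 0 0 0 0 1;0 0 0 0 0 0 1;0 0 0 0 0 0 1;0 0 0 0 0 0 1;0 0 0 0 0 0 1;0 0 0 0 0 0 1;0 0 0 0 0 0 1;0 0 0 0 0 0 1'
python3 look.py .61 .16 .006 .02 stand; python3 to.py .44 -.118 .13
```

```text
time: 1.1
tool_pos: [0.5466, 0.2238, 0.1907]
ee_rot: [-3.141, -0.001, 2.754]
force: [0.9, -0.2, -0.2]
grip_width: 0.999
gripper_force: 0.0
time: 2.1
tool_pos: [0.6106, 0.1624, 0.1615]
ee_rot: [3.141, 0.0, 2.754]
force: [-0.2, -0.5, -0.3]
grip_width: 0.998
gripper_force: 0.0
circle 610.8 164.3 r 40.0 zmed 0.01 n 6512 px 317.0 212.0 u 271 363 v 167 256
t 2.15 pos [0.6106 0.1623 0.1614] rot [3.142 0.    2.754] tool shift mm [  52.  -324.    31.4]
```

View pics/stand.png

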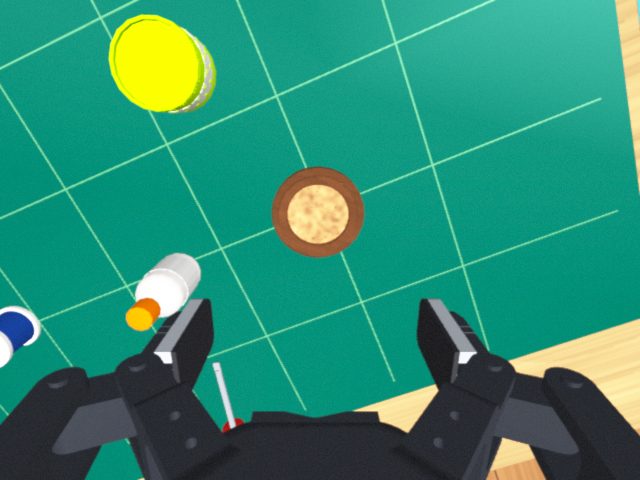

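The wrist view shows the stand centred at (317,212), r = 40.0 mm exactly as given, at (610.8,164.3). Now over to the black canister.

```bash
python3 -m pendant '6 -40 0 0 0 0 1;6 -40 0 0 0 0 1;6 -40 0 0 0 0 1;6 -40 0 0 0 0 1;6 -40 3 0 0 0 1;6 -40 5 0 0 0 1;6 -40 6 0 0 0 1;6 -30 6 0 0 0 1;4 -14 2 0 0 0 1;0 0 0 0 0 0 1'
python3 -m pendant '0 0 0 0 0 0 1;0 0 0 0 0 0 1;0 0 0 0 0 0 1;0 0 0 0 0 0 1;0 0 0 0 0 0 1;0 0 0 0 0 0 1;0 0 0 0 0 0 1;0 0 0 0 0 0 1;0 0 0 0 0 0 1;0 0 0 0 0 0 1' >/dev/null
python3 look.py .44 -.118 .04 .06 black; python3 to.py .44 -.118 .012
```

```text
time: 3.15
tool_pos: [0.4389, -0.1194, 0.1391]
ee_rot: [-3.141, -0.001, 2.751]
force: [-0.4, 0.1, 0.1]
grip_width: 1.002
gripper_force: 0.0
circle 442.5 -116.0 r 29.1 zmed 0.0456 n 5238 px 319.0 237.0 u 278 360 v 197 277
t 4.2 pos [ 0.4399 -0.1182  0.1393] rot [ 3.142 -0.     2.754] tool shift mm [  0.    0.2 127.3]
```

View pics/black.png

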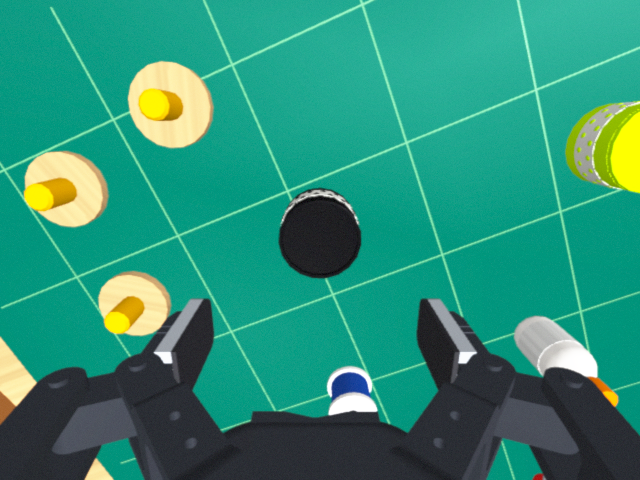

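The black canister's top is at (319,237) in the wrist view, at (442.5,-116.0), r 29 as given. The cap meant is the lower-left one at (120,320), and the glue and spool are clear of the fingers. I descend now.

```bash
python3 to.py .442 -.1165 .012; python3 -m pendant '-1.5 2.5 20 0 0 0 1;0 0 20 0 0 0 1;0 0 20 0 0 0 1;0 0 20 0 0 0 1;0 0 20 0 0 0 1;0 0 16 0 0 0 1;0 0 8 0 0 0 1;0 0 3 0 0 0 1;0 0 0 0 0 0 1;0 0 0 0 0 0 1'
python3 -m pendant '0 0 0 0 0 0 0.6;0 0 0 0 0 0 0;0 0 0 0 0 0 0;0 0 0 0 0 0 0;0 0 0 0 0 0 0;0 0 0 0 0 0 0;0 0 0 0 0 0 0;0 0 0 0 0 0 0;0 0 0 0 0 0 0;0 0 0 0 0 0 0'
python3 look.py .442 -.117 .04 .058 grip
```

```text
t 4.2 pos [ 0.4399 -0.1182  0.1393] rot [ 3.142 -0.     2.754] tool shift mm [ -1.3   2.3 127.3]
time: 5.2
tool_pos: [0.4429, -0.1167, 0.013]
ee_rot: [-3.141, 0.001, 2.754]
force: [-0.5, -0.3, 0.1]
grip_width: 0.992
gripper_force: 0.0
time: 6.2
tool_pos: [0.4429, -0.1164, 0.0132]
ee_rot: [3.141, 0.001, 2.754]
force: [-1.2, 2.5, 6.9]
grip_width: 0.67
gripper_force: 62.4
circle 436.6 -114.1 r 42.3 zmed 0.0458 n 21690 px 315.0 342.0 u 190 439 v 266 416
```

```bash
python3 to.py .611 .1625 .130; python3 -m pendant '0 0 -8 0 0 0 0;0 0 -20 0 0 0 0;0 0 -25 0 0 0 0;0 0 -25 0 0 0 0;0 0 -20 0 0 0 0;0 20 -15 0 0 0 0;-5 30 -4 0 0 0 0;-6 35 0 0 0 0 0;-6 35 0 0 0 0 0;-6 35 0 0 0 0 0'
python3 -m pendant '-6 35 0 0 0 0 0;-6 35 0 0 0 0 0;-6 35 0 0 0 0 0;-6 30 0 0 0 0 0;-2 18 0 0 0 0 0;0 7 0 0 0 0 0;0 0 0 0 0 0 0;0 0 0 0 0 0 0;0 0 0 0 0 0 0;0 0 0 0 0 0 0'; python3 to.py .611 .1625 .0235
```

```text
t 6.25 pos [ 0.4429 -0.1164  0.0132] rot [3.141e+00 1.000e-03 2.754e+00] tool shift mm [ -50.3  321.8 -116.7]
time: 7.25
tool_pos: [0.5226, 0.0196, 0.1297]
ee_rot: [-3.141, 0.0, 2.754]
force: [0.6, -0.5, -2.1]
grip_width: 0.668
gripper_force: 64.4
time: 8.25
tool_pos: [0.6066, 0.1558, 0.1294]
ee_rot: [-3.141, -0.0, 2.753]
force: [-0.6, 0.7, -1.9]
grip_width: 0.66
gripper_force: 64.6
t 8.25 pos [0.6066 0.1558 0.1294] rot [-3.141 -0.     2.753] tool shift mm [ -1.6   7.9 105.9]
```

```bash
python3 -m pendant '-1.5 8 20 0 0 0 0;0 0 25 0 0 0 0;0 0 20 0 0 0 0;0 0 15 0 0 0 0;0 0 10 0 0 0 0;0 0 5 0 0 0 0;0 0 4 0 0 0 0;0 0 2 0 0 0 0;0 0 0 0 0 0 0;0 0 0 0 0 0 0'; python3 to.py .611 .1625 .0235
```

```text
time: 9.25
tool_pos: [0.6117, 0.1636, 0.0289]
ee_rot: [3.141, 0.001, 2.754]
force: [0.8, 0.2, -2.3]
grip_width: 0.667
gripper_force: 64.6
t 9.25 pos [0.6117 0.1636 0.0289] rot [3.141e+00 1.000e-03 2.754e+00] tool shift mm [ 0.2 -1.3  5.4]
```

```bash
python3 -m pendant '0 -1 1 0 0 0 0;0 0 1 0 0 0 0;0 0 1 0 0 0 0;0 0 1 0 0 0 0;0 0 1 0 0 0 0;0 0 0.5 0 0 0 0;0 0 0.5 0 0 0 0;0 0 0 0 0 0 0;0 0 0 0 0 0 0;0 0 0 0 0 0 0'; python3 to.py .611 .1625 .0235
```

```text
time: 10.25
tool_pos: [0.6109, 0.1626, 0.0233]
ee_rot: [-3.141, 0.0, 2.754]
force: [-4.0, -0.5, 7.5]
grip_width: 0.665
gripper_force: 65.4
t 10.25 pos [0.6109 0.1626 0.0233] rot [-3.141  0.     2.754] tool shift mm [-0.1 -0.1 -0.2]
```

The contact force is at the expected height, so the foot is on the floor. I release, lift and look.

```bash
python3 -m pendant '0 0 0 0 0 0 0.75;0 0 0 0 0 0 0.85;0 0 0 0 0 0 1;0 0 0 0 0 0 1;0 0 0 0 0 0 1;0 0 -15 0 0 0 1;0 0 -30 0 0 0 1;0 0 -40 0 0 0 1;0 0 -35 0 0 0 1;0 0 -20 0 0 0 1'
python3 -m pendant '0 0 0 0 0 0 1;0 0 0 0 0 0 1;0 0 0 0 0 0 1;0 0 0 0 0 0 1;0 0 0 0 0 0 1;0 0 0 0 0 0 1;0 0 0 0 0 0 1;0 0 0 0 0 0 1;0 0 0 0 0 0 1;0 0 0 0 0 0 1' >/dev/null
python3 look.py .61 .163 .05 .065 p1;python3 look.py .61 .163 .006 .013 p1b; python3 to.py .449 .278 .140
```

```text
time: 11.25
tool_pos: [0.6126, 0.1628, 0.1674]
ee_rot: [3.139, 0.005, 2.754]
force: [-0.4, 0.3, 0.1]
grip_width: 1.003
gripper_force: 0.0
circle 610.5 162.7 r 29.1 zmed 0.0556 n 4800 px 315.0 229.0 u 276 354 v 190 267
circle 610.8 164.4 r 40.0 zmed 0.0094 n 1446 px 319.0 191.0 u 271 363 v 167 238
t 12.35 pos [0.6108 0.1626 0.1623] rot [3.142 0.    2.754] tool shift mm [193.5  45.6  22.3]
```

View pics/p1.png

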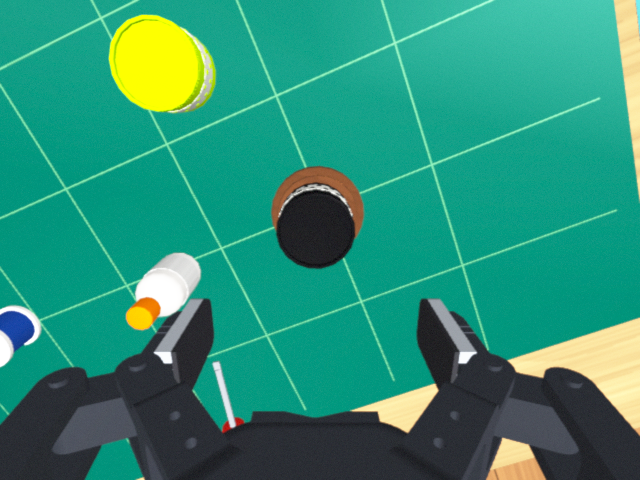

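The picture shows the black canister upright on the stand at (315,229). Its floor is 10 mm higher than on the table, 1.7 mm off the stand's axis, and it agrees with the TCP, so the wrist camera can be trusted. Next is purple.

```bash
python3 -m pendant '10 2 0 0 0 0 1;20 5 0 0 0 0 1;30 7 4 0 0 0 1;35 8 5 0 0 0 1;35 8 5 0 0 0 1;30 7 4 0 0 0 1;20 5 4 0 0 0 1;10 3 0 0 0 0 1;3 1 0 0 0 0 1;0 0 0 0 0 0 1'
python3 -m pendant '0 0 0 0 0 0 1;0 0 0 0 0 0 1;0 0 0 0 0 0 1;0 0 0 0 0 0 1;0 0 0 0 0 0 1;0 0 0 0 0 0 1;0 0 0 0 0 0 1;0 0 0 0 0 0 1;0 0 0 0 0 0 1;0 0 0 0 0 0 1' >/dev/null
python3 look.py .449 .278 .04 .06 purple; python3 to.py .449 .278 .013
```

```text
time: 13.35
tool_pos: [0.45, 0.2783, 0.1408]
ee_rot: [3.141, 0.001, 2.754]
force: [-0.4, -0.3, 0.5]
grip_width: 0.998
gripper_force: 0.0
circle 451.2 279.8 r 29.2 zmed 0.0456 n 5234 px 318.0 236.0 u 277 359 v 196 276
t 14.4 pos [0.4495 0.2782 0.1403] rot [3.142 0.    2.754] tool shift mm [  0.4  -0.4 127.3]
```

```bash
python3 -m pendant '-1 2 20 0 0 0 1;0 0 20 0 0 0 1;0 0 20 0 0 0 1;0 0 20 0 0 0 1;0 0 20 0 0 0 1;0 0 16 0 0 0 1;0 0 8 0 0 0 1;0 0 3 0 0 0 1;0 0 0 0 0 0 1;0 0 0 0 0 0 1'
python3 -m pendant '0 0 0 0 0 0 0.6;0 0 0 0 0 0 0;0 0 0 0 0 0 0;0 0 0 0 0 0 0;0 0 0 0 0 0 0;0 0 0 0 0 0 0;0 0 0 0 0 0 0;0 0 0 0 0 0 0;0 0 0 0 0 0 0;0 0 0 0 0 0 0'
python3 to.py .6105 .1627 .130
```

```text
time: 15.4
tool_pos: [0.4519, 0.2799, 0.0141]
ee_rot: [3.141, 0.001, 2.754]
force: [-0.4, 0.6, -0.1]
grip_width: 1.0
gripper_force: 0.0
time: 16.4
tool_pos: [0.452, 0.2801, 0.0144]
ee_rot: [3.14, 0.001, 2.754]
force: [-0.6, 0.4, 6.2]
grip_width: 0.662
gripper_force: 63.5
t 16.4 pos [0.452  0.2801 0.0144] rot [3.140e+00 1.000e-03 2.754e+00] tool shift mm [-191.2  -48.6 -115.5]
```

```bash
python3 -m pendant '0 0 -8 0 0 0 0;0 0 -20 0 0 0 0;0 0 -30 0 0 0 0;0 0 -30 0 0 0 0;-5 -1 -20 0 0 0 0;-15 -4 -7 0 0 0 0;-25 -6 0 0 0 0 0;-30 -8 0 0 0 0 0;-30 -8 0 0 0 0 0;-30 -8 0 0 0 0 0'
python3 -m pendant '-27 -7 0 0 0 0 0;-18 -4 0 0 0 0 0;-8 -2 0 0 0 0 0;-3 0 0 0 0 0 0;0 0 0 0 0 0 0;0 0 0 0 0 0 0;0 0 0 0 0 0 0;0 0 0 0 0 0 0;0 0 0 0 0 0 0;0 0 0 0 0 0 0'; python3 to.py .6105 .1627 .070
```

```text
time: 17.4
tool_pos: [0.5637, 0.1945, 0.1272]
ee_rot: [-3.141, -0.001, 2.754]
force: [0.5, 0.2, -1.8]
grip_width: 0.669
gripper_force: 64.2
time: 18.4
tool_pos: [0.6098, 0.1632, 0.1284]
ee_rot: [3.142, 0.0, 2.754]
force: [-0.5, 0.0, -0.7]
grip_width: 0.67
gripper_force: 64.2
t 18.4 pos [0.6098 0.1632 0.1284] rot [3.142 0.    2.754] tool shift mm [-0.8 -0.2 58.4]
```

```bash
python3 -m pendant '-1 0 12 0 0 0 0;0 0 15 0 0 0 0;0 0 12 0 0 0 0;0 0 8 0 0 0 0;0 0 4 0 0 0 0;0 0 2 0 0 0 0;0 0 1 0 0 0 0;0 0 0 0 0 0 0;0 0 0 0 0 0 0;0 0 0 0 0 0 0'; python3 to.py .6105 .1627 .070
```

```text
time: 19.4
tool_pos: [0.6111, 0.1626, 0.0748]
ee_rot: [3.141, 0.001, 2.754]
force: [-0.4, -0.3, -1.5]
grip_width: 0.668
gripper_force: 64.2
t 19.4 pos [0.6111 0.1626 0.0748] rot [3.141e+00 1.000e-03 2.754e+00] tool shift mm [ 0.6 -0.2  4.8]
```

```bash
python3 -m pendant '0 0 1 0 0 0 0;0 0 1 0 0 0 0;0 0 1 0 0 0 0;0 0 0.7 0 0 0 0;0 0 0.5 0 0 0 0;0 0 0.3 0 0 0 0;0 0 0.3 0 0 0 0;0 0 0 0 0 0 0;0 0 0 0 0 0 0;0 0 0 0 0 0 0'; python3 to.py .6105 .1627 .070
```

```text
time: 20.4
tool_pos: [0.611, 0.1625, 0.0704]
ee_rot: [-3.141, 0.0, 2.754]
force: [-2.8, -0.4, 5.8]
grip_width: 0.666
gripper_force: 64.8
t 20.4 pos [0.611  0.1625 0.0704] rot [-3.141  0.     2.754] tool shift mm [ 0.5 -0.   0.4]
```

Contact is at the seated height again, so I release.

```bash
python3 -m pendant '0 0 0 0 0 0 0.75;0 0 0 0 0 0 0.85;0 0 0 0 0 0 1;0 0 0 0 0 0 1;0 0 0 0 0 0 1;0 0 -15 0 0 0 1;0 0 -30 0 0 0 1;0 0 -35 0 0 0 1;0 0 -30 0 0 0 1;0 0 -15 0 0 0 1'
python3 -m pendant '0 0 0 0 0 0 1;0 0 0 0 0 0 1;0 0 0 0 0 0 1;0 0 0 0 0 0 1;0 0 0 0 0 0 1;0 0 0 0 0 0 1;0 0 0 0 0 0 1;0 0 0 0 0 0 1;0 0 0 0 0 0 1;0 0 0 0 0 0 1' >/dev/null
python3 look.py .61 .163 .095 .115 p2; python3 to.py .466 .107 .140
```

```text
time: 21.4
tool_pos: [0.6126, 0.1628, 0.1993]
ee_rot: [3.139, 0.005, 2.754]
force: [0.0, -1.0, -0.3]
grip_width: 1.0
gripper_force: 0.0
circle 610.2 162.8 r 29.1 zmed 0.1016 n 5329 px 315.0 235.0 u 273 356 v 194 275
t 22.45 pos [0.6109 0.1626 0.1946] rot [3.142 0.    2.754] tool shift mm [ 113.1 -106.3   54.5]
```

View pics/p2.png

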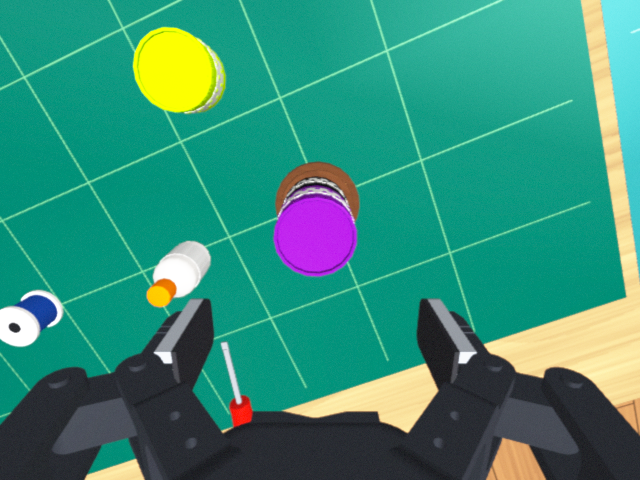

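Purple is seated: its floor is at 101.6 mm (102 expected) and it is centred at (315,235). On to lime.

```bash
python3 -m pendant '10 -9 0 0 0 0 1;20 -18 2 0 0 0 1;25 -24 8 0 0 0 1;25 -24 12 0 0 0 1;18 -18 14 0 0 0 1;10 -9 12 0 0 0 1;5 -4 6 0 0 0 1;0 0 0 0 0 0 1;0 0 0 0 0 0 1;0 0 0 0 0 0 1'
python3 -m pendant '0 0 0 0 0 0 1;0 0 0 0 0 0 1;0 0 0 0 0 0 1;0 0 0 0 0 0 1;0 0 0 0 0 0 1;0 0 0 0 0 0 1;0 0 0 0 0 0 1;0 0 0 0 0 0 1;0 0 0 0 0 0 1;0 0 0 0 0 0 1' >/dev/null
python3 look.py .465 .107 .04 .06 lime; python3 to.py .466 .107 .013
```

```text
time: 23.45
tool_pos: [0.4675, 0.1073, 0.1413]
ee_rot: [3.141, 0.002, 2.754]
force: [-0.4, -0.4, -0.0]
grip_width: 1.0
gripper_force: 0.0
circle 466.4 107.0 r 29.1 zmed 0.0456 n 5229 px 315.0 235.0 u 274 356 v 195 275
t 24.5 pos [0.4661 0.1072 0.1405] rot [3.142 0.    2.754] tool shift mm [  0.   -0.3 127.5]
```

```bash
python3 -m pendant '0 0 20 0 0 0 1;0 0 20 0 0 0 1;0 0 20 0 0 0 1;0 0 20 0 0 0 1;0 0 20 0 0 0 1;0 0 16 0 0 0 1;0 0 8 0 0 0 1;0 0 3 0 0 0 1;0 0 0 0 0 0 1;0 0 0 0 0 0 1'
python3 -m pendant '0 0 0 0 0 0 0.6;0 0 0 0 0 0 0;0 0 0 0 0 0 0;0 0 0 0 0 0 0;0 0 0 0 0 0 0;0 0 0 0 0 0 0;0 0 0 0 0 0 0;0 0 0 0 0 0 0;0 0 0 0 0 0 0;0 0 0 0 0 0 0'
python3 to.py .6102 .1628 .176
```

```text
time: 25.5
tool_pos: [0.4669, 0.1072, 0.0142]
ee_rot: [3.141, 0.001, 2.754]
force: [0.3, 0.6, -0.1]
grip_width: 1.0
gripper_force: 0.0
time: 26.5
tool_pos: [0.4667, 0.1072, 0.0145]
ee_rot: [3.141, 0.001, 2.754]
force: [-2.2, -0.5, 7.1]
grip_width: 0.663
gripper_force: 62.8
t 26.5 pos [0.4667 0.1072 0.0145] rot [3.141e+00 1.000e-03 2.754e+00] tool shift mm [-112.   105.8 -161.3]
```

```bash
python3 -m pendant '0 0 -8 0 0 0 0;0 0 -20 0 0 0 0;0 0 -30 0 0 0 0;0 0 -35 0 0 0 0;0 0 -35 0 0 0 0;-3 3 -22 0 0 0 0;-10 9 -10 0 0 0 0;-20 18 -2 0 0 0 0;-25 24 0 0 0 0 0;-22 21 0 0 0 0 0'
python3 -m pendant '-16 16 0 0 0 0 0;-10 9 0 0 0 0 0;-5 5 0 0 0 0 0;-1 1 0 0 0 0 0;0 0 0 0 0 0 0;0 0 0 0 0 0 0;0 0 0 0 0 0 0;0 0 0 0 0 0 0;0 0 0 0 0 0 0;0 0 0 0 0 0 0'; python3 to.py .6102 .1628 .1162
```

```text
time: 27.5
tool_pos: [0.5697, 0.1469, 0.1762]
ee_rot: [3.141, 0.001, 2.754]
force: [0.1, -0.4, -1.8]
grip_width: 0.666
gripper_force: 64.3
time: 28.5
tool_pos: [0.6099, 0.1629, 0.1756]
ee_rot: [3.142, 0.0, 2.754]
force: [0.4, 0.1, -2.0]
grip_width: 0.665
gripper_force: 64.3
t 28.5 pos [0.6099 0.1629 0.1756] rot [3.142 0.    2.754] tool shift mm [-0.4  0.  59.4]
```

```bash
python3 -m pendant '0 0 12 0 0 0 0;0 0 15 0 0 0 0;0 0 12 0 0 0 0;0 0 8 0 0 0 0;0 0 4 0 0 0 0;0 0 2 0 0 0 0;0 0 1 0 0 0 0;0 0 0 0 0 0 0;0 0 0 0 0 0 0;0 0 0 0 0 0 0'
python3 -m pendant '0 0 1 0 0 0 0;0 0 1 0 0 0 0;0 0 1 0 0 0 0;0 0 0.7 0 0 0 0;0 0 0.5 0 0 0 0;0 0 0.5 0 0 0 0;0 0 0.5 0 0 0 0;0 0 0 0 0 0 0;0 0 0 0 0 0 0;0 0 0 0 0 0 0'; python3 to.py .6102 .1628 .1162
```

```text
time: 29.5
tool_pos: [0.6102, 0.163, 0.122]
ee_rot: [3.141, 0.001, 2.754]
force: [-0.1, 1.0, -1.7]
grip_width: 0.665
gripper_force: 64.4
time: 30.5
tool_pos: [0.6101, 0.163, 0.1166]
ee_rot: [3.141, 0.0, 2.754]
force: [-0.7, -0.3, 1.8]
grip_width: 0.667
gripper_force: 64.4
t 30.5 pos [0.6101 0.163  0.1166] rot [3.141 0.    2.754] tool shift mm [-0.2 -0.1  0.4]
```

```bash
python3 -m pendant '0 0 0.4 0 0 0 0;0 0 0 0 0 0 0.75;0 0 0 0 0 0 0.85;0 0 0 0 0 0 1;0 0 0 0 0 0 1;0 0 0 0 0 0 1;0 0 -15 0 0 0 1;0 0 -35 0 0 0 1;0 0 -45 0 0 0 1;0 0 -30 0 0 0 1'
python3 -m pendant '0 0 0 0 0 0 1;0 0 0 0 0 0 1;0 0 0 0 0 0 1;0 0 0 0 0 0 1;0 0 0 0 0 0 1;0 0 0 0 0 0 1;0 0 0 0 0 0 1;0 0 0 0 0 0 1;0 0 0 0 0 0 1;0 0 0 0 0 0 1' >/dev/null
python3 look.py .61 .163 .14 .155 p3; python3 to.py .447 -.289 .160
```

```text
time: 31.5
tool_pos: [0.611, 0.1631, 0.2456]
ee_rot: [3.14, 0.004, 2.754]
force: [1.2, -0.2, 0.2]
grip_width: 1.004
gripper_force: 0.0
circle 610.6 162.9 r 29.3 zmed 0.1476 n 5328 px 315.0 236.0 u 274 356 v 195 276
t 32.55 pos [0.6099 0.163  0.241 ] rot [3.142 0.    2.754] tool shift mm [ -20.1 -480.1   80.9]
```

View pics/p3.png

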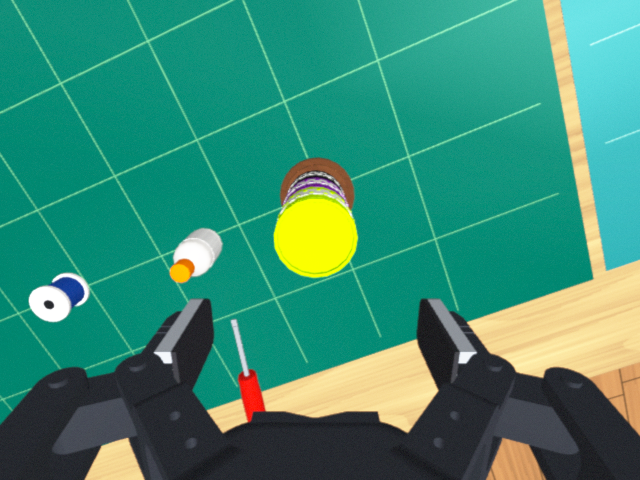

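Lime is seated: its floor is at 147.6 mm (148 expected), centred at (315,236). Now the cap.

```bash
python3 -m pendant '-1 -20 0 0 0 0 1;-2 -40 0 0 0 0 1;-2 -45 0 0 0 0 1;-2 -45 0 0 0 0 1;-2 -45 2 0 0 0 1;-2 -45 4 0 0 0 1;-2 -45 10 0 0 0 1;-2 -45 12 0 0 0 1;-2 -45 14 0 0 0 1;-2 -45 14 0 0 0 1'
python3 -m pendant '-1 -35 12 0 0 0 1;0 -18 8 0 0 0 1;0 -7 4 0 0 0 1;0 0 0 0 0 0 1;0 0 0 0 0 0 1;0 0 0 0 0 0 1;0 0 0 0 0 0 1;0 0 0 0 0 0 1;0 0 0 0 0 0 1;0 0 0 0 0 0 1'
python3 look.py .447 -.289 .034 .05 cap;python3 look.py .447 -.289 .008 .02 cap2; python3 to.py .447 -.289 .019
```

```text
time: 33.55
tool_pos: [0.468, -0.2347, 0.1849]
ee_rot: [-3.141, 0.001, 2.754]
force: [0.5, -0.0, 0.7]
grip_width: 0.995
gripper_force: 0.0
time: 34.55
tool_pos: [0.447, -0.2888, 0.161]
ee_rot: [-3.142, 0.0, 2.754]
force: [0.4, 0.6, -0.2]
grip_width: 1.001
gripper_force: 0.0
circle 448.6 -289.7 r 10.1 zmed 0.041 n 518 px 315.0 226.0 u 303 327 v 214 239
circle 448.7 -289.5 r 29.0 zmed 0.0134 n 2908 px 315.0 215.0 u 281 348 v 184 249
t 34.65 pos [ 0.4469 -0.2889  0.1609] rot [-3.142 -0.     2.754] tool shift mm [-1.000e-01 -1.000e-01  1.419e+02]
```

View pics/cap.png

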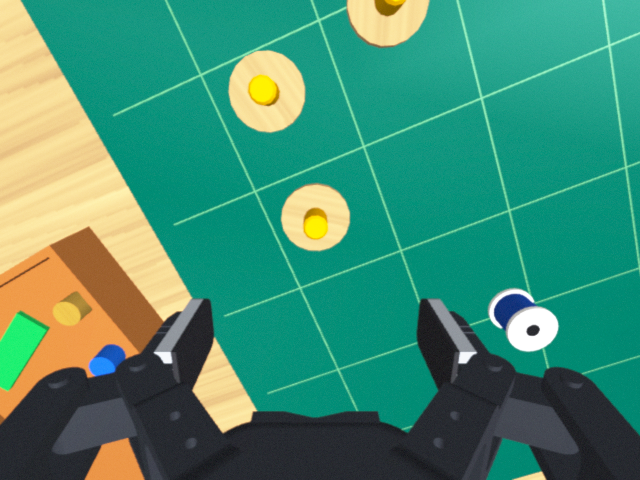

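The cap's knob is at (315,226) and its disc at (315,215), at (448.6,-289.6), with radii 10 and 29 as given. The look-alikes are nearer the base, at (263,92) and (388,10). Descend and grip the knob.

```bash
python3 -m pendant '-2 0 20 0 0 0 1;0 0 25 0 0 0 1;0 0 25 0 0 0 1;0 0 25 0 0 0 1;0 0 20 0 0 0 1;0 0 15 0 0 0 1;0 0 8 0 0 0 1;0 0 3 0 0 0 1;0 0 0 0 0 0 1;0 0 0 0 0 0 1'
python3 -m pendant '0 0 0 0 0 0 0.6;0 0 0 0 0 0 0.4;0 0 0 0 0 0 0.3;0 0 0 0 0 0 0;0 0 0 0 0 0 0;0 0 0 0 0 0 0;0 0 0 0 0 0 0;0 0 0 0 0 0 0;0 0 0 0 0 0 0;0 0 0 0 0 0 0'
python3 to.py .6106 .1629 .220
```

```text
time: 35.65
tool_pos: [0.4494, -0.2903, 0.0208]
ee_rot: [-3.141, 0.002, 2.754]
force: [-0.7, 0.4, -0.1]
grip_width: 1.0
gripper_force: 0.0
time: 36.65
tool_pos: [0.4489, -0.2898, 0.0202]
ee_rot: [-3.141, 0.0, 2.754]
force: [-0.9, 2.1, 5.1]
grip_width: 0.21
gripper_force: 58.9
t 36.65 pos [ 0.4489 -0.2898  0.0202] rot [-3.141  0.     2.754] tool shift mm [  21.4  480.2 -199.9]
```

```bash
python3 -m pendant '0 0 -8 0 0 0 0;0 0 -20 0 0 0 0;0 0 -35 0 0 0 0;0 0 -40 0 0 0 0;0 8 -35 0 0 0 0;1 18 -25 0 0 0 0;1 28 -20 0 0 0 0;2 35 -12 0 0 0 0;2 38 -5 0 0 0 0;2 40 0 0 0 0 0'
python3 -m pendant '2 40 0 0 0 0 0;2 40 0 0 0 0 0;2 40 0 0 0 0 0;2 40 0 0 0 0 0;2 40 0 0 0 0 0;2 38 0 0 0 0 0;2 32 0 0 0 0 0;1 22 0 0 0 0 0;0 12 0 0 0 0 0;0 6 0 0 0 0 0'
python3 to.py .6106 .1629 .168
```

```text
time: 37.65
tool_pos: [0.5052, -0.1312, 0.2213]
ee_rot: [-3.141, 0.002, 2.753]
force: [0.4, 0.5, -1.4]
grip_width: 0.208
gripper_force: 58.7
time: 38.65
tool_pos: [0.6078, 0.1613, 0.2196]
ee_rot: [-3.141, -0.0, 2.755]
force: [-0.3, 0.0, -0.7]
grip_width: 0.21
gripper_force: 58.7
t 38.65 pos [0.6078 0.1613 0.2196] rot [-3.141 -0.     2.755] tool shift mm [-2.   2.6 51.6]
```

```bash
python3 -m pendant '-1.5 1.5 0 0 0 0 0;0 0 0 0 0 0 0;0 0 12 0 0 0 0;0 0 12 0 0 0 0;0 0 10 0 0 0 0;0 0 6 0 0 0 0;0 0 4 0 0 0 0;0 0 2 0 0 0 0;0 0 0 0 0 0 0;0 0 0 0 0 0 0'
python3 to.py .6106 .1629 .168
```

```text
time: 39.65
tool_pos: [0.6101, 0.1615, 0.1743]
ee_rot: [3.141, 0.001, 2.754]
force: [-0.3, 0.1, -1.5]
grip_width: 0.206
gripper_force: 58.7
t 39.65 pos [0.6101 0.1615 0.1743] rot [3.141e+00 1.000e-03 2.754e+00] tool shift mm [0.1 1.5 6.3]
```

```bash
python3 -m pendant '0 1.5 1 0 0 0 0;0 0 1 0 0 0 0;0 0 1 0 0 0 0;0 0 1 0 0 0 0;0 0 0.7 0 0 0 0;0 0 0.5 0 0 0 0;0 0 0.5 0 0 0 0;0 0 0.5 0 0 0 0;0 0 0 0 0 0 0;0 0 0 0 0 0 0'
python3 to.py .6106 .1629 .168
```

```text
time: 40.65
tool_pos: [0.6106, 0.1628, 0.1682]
ee_rot: [3.141, 0.001, 2.754]
force: [-1.1, -0.4, 2.7]
grip_width: 0.21
gripper_force: 59.2
t 40.65 pos [0.6106 0.1628 0.1682] rot [3.141e+00 1.000e-03 2.754e+00] tool shift mm [0.  0.1 0.2]
```

```bash
python3 -m pendant '0 0 0 0 0 0 0.3;0 0 0 0 0 0 0.5;0 0 0 0 0 0 0.8;0 0 0 0 0 0 1;0 0 0 0 0 0 1;0 0 0 0 0 0 1;0 0 -15 0 0 0 1;0 0 -35 0 0 0 1;0 0 -35 0 0 0 1;0 0 -20 0 0 0 1'
python3 -m pendant '0 0 0 0 0 0 1;0 0 0 0 0 0 1;0 0 0 0 0 0 1;0 0 0 0 0 0 1;0 0 0 0 0 0 1;0 0 0 0 0 0 1;0 0 0 0 0 0 1;0 0 0 0 0 0 1;0 0 0 0 0 0 1;0 0 0 0 0 0 1'
python3 look.py .61 .163 .15 .17 p4; python3 look.py .61 .163 .178 .2 p5; python3 - <<'E'
from h import *
im,*_=shot("scene"); cv2.imwrite("pics/fin.png",cv2.resize(im[130:350,220:480],None,fx=2.5,fy=2.5))
E
```

```text
time: 41.65
tool_pos: [0.6117, 0.163, 0.2776]
ee_rot: [3.139, 0.005, 2.754]
force: [0.9, 0.0, 0.1]
grip_width: 1.003
gripper_force: 0.0
time: 42.65
tool_pos: [0.6104, 0.1628, 0.2727]
ee_rot: [3.142, 0.0, 2.754]
force: [-0.3, -0.5, -0.3]
grip_width: 0.998
gripper_force: 0.0
circle 610.4 162.9 r 29.2 zmed 0.1614 n 3809 px 315.0 224.0 u 277 353 v 188 264
circle 610.3 162.7 r 10.1 zmed 0.189 n 720 px 315.0 239.0 u 301 329 v 223 254
```

View pics/fin.png

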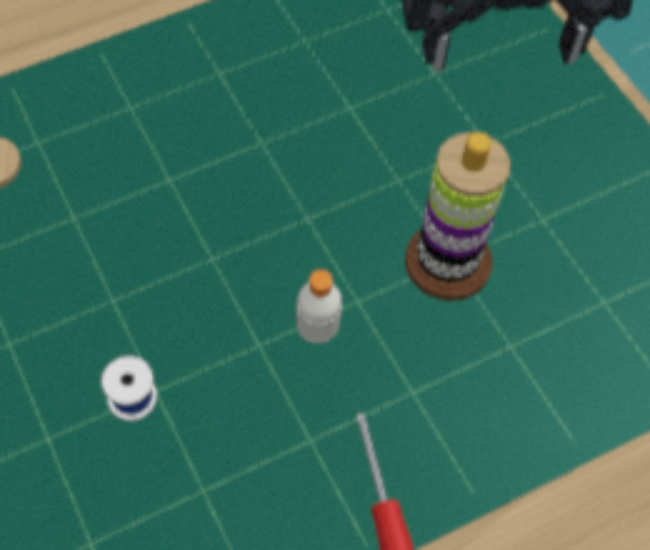

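The tower at crop (460,215) is upright and complete. The disc top is at 161.4 mm (162 expected), the knob is on axis, the gripper is clear and the bystanders are untouched. Handing in.

```bash
python3 -c "
from station import job
print(job.job_done())"
```

```text
the job is handed in; nothing more can be done
None
```

The bead tower is built on the stand (black, purple, lime, then the cap), each piece measured seated and upright, the bystanders not touched, and the job was handed in at about 43 s; no verdict was returned.

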